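Pack the thread caddy and leave the empty cores

TASK

Pack the thread caddy for the next sewing job: stand each of the four wound packages of thread upright on the floor of its own well, the one with the widest base in the largest well, the next widest in the next largest, and so on down to the smallest. Leave the two empty cores (bare grey plastic, no thread) standing where they are.

Things in the scene. Friction and masses are not known exactly. Their poses are not given: they have to be found in the camera images.
- cheese: Fat, squat drum of ecru thread: plain cylinder 64 mm across and 50 mm high, a small grey core with a dark hole in its top. Starts upright on the table. Origin: centre of underside, z up; yaw is irrelevant. About 120 g (80 to 170); a grip of 20 N holds it. Belongs in the largest well.
- cone: Cone of ecru thread: 50 mm across at the base, tapering evenly to 40 mm at 64 mm height; above that a bare grey core tip 20 mm across up to 76 mm. Starts upright on the table. Origin: centre of underside, z up; yaw is irrelevant. About 100 g (70 to 140); a grip of 20 N holds it, best 45 to 52 mm up. Belongs in the second largest well.
- tube: Slim tall spool of ecru thread: grey foot disc 38 mm across and 4 mm thick, thread 30 mm across from 4 to 68 mm height, bare grey tip 14 mm across up to 76 mm. Starts upright on the table. Origin: centre of underside, z up; yaw is irrelevant. About 60 g (40 to 85); a grip of 20 N holds it. Belongs in the third largest well.
- reel: Small short reel of ecru thread: plain cylinder 28 mm across and 46 mm high with thin grey ends of the same width. Starts upright on the table. Origin: centre of underside, z up; yaw is irrelevant. About 30 g (20 to 42); a grip of 20 N holds it. Belongs in the smallest well. With the TCP 40 mm above its base the fingertips clear the well's rim.
- bare_cone: Empty cone core, like the cone of thread but bare: 44 mm across at the base tapering to 20 mm at the top, 76 mm high. Made of bare grey plastic with no thread on it; stands upright. Belongs nowhere: to be left standing where it is. Origin: centre of its underside. 40 g, easily knocked over.
- bare_tube: Empty spool core, like the slim spool but bare: foot disc 38 mm across and 4 mm thick, stem 14 mm across, 76 mm high in all. Made of bare grey plastic with no thread on it; stands upright. Belongs nowhere: to be left standing where it is. Origin: centre of its underside. 40 g, easily knocked over.
- well_xl: The largest of four square open dark grey plastic wells, 2 by 2 (centres 115 mm apart) in a flat wooden caddy: inside 84 x 84 mm, walls 4 mm. Origin: centre of underside, 6 mm above the table; x, y along its walls, z up; inner floor 4 mm, rim 18 mm above origin. Fixed. Which well is at which corner, and the caddy's place and yaw (up to 0.35), vary.
- well_l: The second largest of four square open dark grey plastic wells, 2 by 2 (centres 115 mm apart) in a flat wooden caddy: inside 68 x 68 mm, walls 4 mm. Origin: centre of underside, 6 mm above the table; x, y along its walls, z up; inner floor 4 mm, rim 18 mm above origin. Fixed. Which well is at which corner, and the caddy's place and yaw (up to 0.35), vary.
- well_m: The third largest of four square open dark grey plastic wells, 2 by 2 (centres 115 mm apart) in a flat wooden caddy: inside 56 x 56 mm, walls 4 mm. Origin: centre of underside, 6 mm above the table; x, y along its walls, z up; inner floor 4 mm, rim 18 mm above origin. Fixed. Which well is at which corner, and the caddy's place and yaw (up to 0.35), vary.
- well_s: The smallest of four square open dark grey plastic wells, 2 by 2 (centres 115 mm apart) in a flat wooden caddy: inside 46 x 46 mm, walls 4 mm. Origin: centre of underside, 6 mm above the table; x, y along its walls, z up; inner floor 4 mm, rim 18 mm above origin. Fixed. Which well is at which corner, and the caddy's place and yaw (up to 0.35), vary.
Mind the look-alikes: they are no part of the job. Leave any yellow look-alike of the tube alone.

How it is judged:
By the outcome, as a careful person would: the job done as asked, in the order asked, and still so for the second after the job is handed in, with the robot touching nothing.
It also fails if it takes over 128 s, if anything falls off the work surface, if the arm or the gripper's body presses on something with over 40 N, if the wrist force passes 120 N, or if a joint passes its speed limit or range.

ROBOT

A 6-joint arm with a two-finger parallel gripper is mounted at the origin on the work surface. World frame = base frame: x ahead of the robot, y to its left, z up, the work surface at z = 0. Lengths are in m, angles in rad, forces in N, time in s.
With the tool pointing down it reaches from about 0.3 to 0.775 m from the base axis. Payload 14.6 kg.
Tool frame: the origin (TCP) lies between the finger pads, 19 mm behind the fingertips; this is the grasp point; z points along the fingers, y is the line along which they close (so a half turn about z gives the same grasp; the last joint's range is limited). The gripper opens to 94 mm and grips with 3 to 60 N. Pads are 16 mm wide; open, the fingers measure 119 mm over their backs; the gripper's body (75 mm by 177 mm) begins 78 mm behind the grasp point.
Start: joints at [-1.244, 0.3, 1.521, -0, 1.321, -0.067], TCP at [0.211, -0.508, 0.224] pointing down, gripper open.
Joint ranges: [-3.03, 3.03], [-0.79, 2.21], [0.23, 2.52], [-1.04, 4.18], [0, 3.07], [-2.55, 2.55]. Speed limits (rad/s): [2.22, 2.22, 2.57, 3.14, 3.14, 3.14].

INTERFACE

Orientations are given as [roll, pitch, yaw] about the fixed x, y, z axes, in that order (R = Rz(yaw) Ry(pitch) Rx(roll)).
In Python, from station import ctrl, eyes gives the robot as it stands. The module is installed in compiled form; this text tells all that it offers.
- The arm moves only by the tool step_hand, called after "Emit:" in YAML: its name, and indented under it one key for each argument. Schema: {"type":"object","properties":{"steps":{"type":"array","items":{"type":"number"},"minItems":6,"maxItems":60},"finger_gap":{"type":"number"},"squeeze":{"type":"number"},"only":{"type":"string"},"quiet":{"type":"boolean"},"lines":{"type":"string"}},"required":["steps"],"additionalProperties":false}. steps is one flat list of numbers that holds 1 to 10 rows one after another, with no inner brackets; each row has 6 numbers: dx, dy, dz in shares of the most that a row can go, 1 being 50 mm, then a rotation vector rx, ry, rz in fractions of the full range, 1 being 180 degrees; each row shifts and turns the commanded pose from where the row before left it, along the tool's axes as they then stand; what a row does not reach is not made up. A row lasts 1/10 s, in which the tool goes at most 0.05 m and 0.15 rad, less where a joint would pass 70% of its speed; a pose out of reach is approached as far as the arm can. finger_gap is the finger opening in m, set as the call begins (left out keeps the last). The fingers move at their own pace and stop on an object; squeeze is the grip in N (left out, the last holds). Time passes only in rows, so rows that do not move let the fingers close. The tool returns the time, the measured TCP pose, the force, the opening and the grip force at its end. only (a regular expression) keeps the lines of the reply that match it, lines (a string "A,B") keeps lines A to B, and quiet returns only ok. Shift and turn numbers lie between -1 and 1, and a call with a number outside is refused. Input that does not fit is refused with a message, and nothing moves.
- ctrl.get_obs(): the state, without advancing time (a new reading comes with each control period).
- eyes.camera(name): name is "scene" or "top" or "wrist"; returns a dict with "pixels" (420x560x3 uint8, blue, green, red), "fx", "fy", "cx", "cy" (pixels), "extrinsics" (4x4, takes a point from camera to world coordinates). Camera axes: x right, y up, looking along -z (the intrinsics and any distortion apply to the point x, -y, -z); pixel columns grow to the right and rows downward; lengths in m; the calibration is good to about 2 mm. A picture is of the moment at which its call begins. There is no depth.
- ctrl.hand_in(): hands the job in; it is judged then, once.
The state is a dict: "time_s": time; "qpos": joint angles; "joint_vel": joint speeds; "tau": joint torques, N m; "ee_pos": TCP position; "eef_rot": TCP orientation; "force": force on the tool from outside, world axes, zero at the start; "moment": the same for the moment, N m; "grip_width": finger opening in m; "grip_force": force on a finger pad.
Only numpy, scipy, OpenCV 4.12 (cv2) and the standard library are available. Lean on these libraries where they do the work, as an engineer would, in place of code of your own. Each camera call takes 0.05 s, during which the arm holds its last target. There are 200 camera calls.

## Working session

There is one attempt and no reset: what is moved stays moved. The work goes in short steps, Python scripts to look and compute and a tool call to move; the robot and the scene stay as the last step left them, time stands still between calls to the robot, and variables do not carry over. Pictures are saved under pics/ and viewed, at most 14 in all, crops included, and the job is handed in when it is done.

```bash
mkdir -p pics; python3 - <<'E'
from station import ctrl, eyes
import cv2
print(ctrl.get_obs())
for n in ("top","scene"):
    c=eyes.camera(n); cv2.imwrite(f"pics/{n}0.png",c["pixels"])
    print(n,{k:v for k,v in c.items() if k!="pixels"})
E
```

```text
{'time_s': 0.0, 'qpos': array([-1.24358849e+00,  3.00472485e-01,  1.52158708e+00, -1.25482538e-05,
        1.32071976e+00, -6.66021866e-02]), 'joint_vel': array([ 3.37965340e-05,  6.93244604e-04, -1.78872952e-03,  1.89746287e-03,
        1.09159620e-03, -1.69929626e-04]), 'tau': array([ 2.64262766e-03, -5.31805658e+01, -3.52736878e+01,  7.09651038e-02,
        2.43651151e-02, -9.50523577e-05]), 'ee_pos': array([ 0.21095341, -0.50766606,  0.22368303]), 'eef_rot': array([-3.14040781e+00, -6.68489144e-05,  3.93813095e-01]), 'force': array([ 0.1853029 ,  0.08325862, -0.16353801]), 'moment': array([ 0.00451673, -0.02064376, -0.00975835]), 'grip_force': 0.0, 'grip_width': 0.09393275309174652}
top {'fx': 397.0506157466336, 'fy': 397.0506157466336, 'cx': 278.04101365241667, 'cy': 208.97218802205052, 'extrinsics': array([[-0.00126716,  0.98996946, -0.14127581,  0.43375556],
       [-0.99999667, -0.00157225, -0.00204794,  0.03287308],
       [-0.00224952,  0.14127274,  0.98996816,  0.95951501],
       [ 0.        ,  0.        ,  0.        ,  1.        ]])}
scene {'fx': 414.3839942705593, 'fy': 414.3839942705593, 'cx': 272.60976926040865, 'cy': 208.39013659327998, 'extrinsics': array([[ 0.1088749 , -0.76534851,  0.63434053,  1.09058638],
       [ 0.9939314 ,  0.09389656, -0.05730454, -0.02896756],
       [-0.01570445,  0.63673   ,  0.7709269 ,  0.70550535],
       [ 0.        ,  0.        ,  0.        ,  1.        ]])}
```

View pics/top0.png

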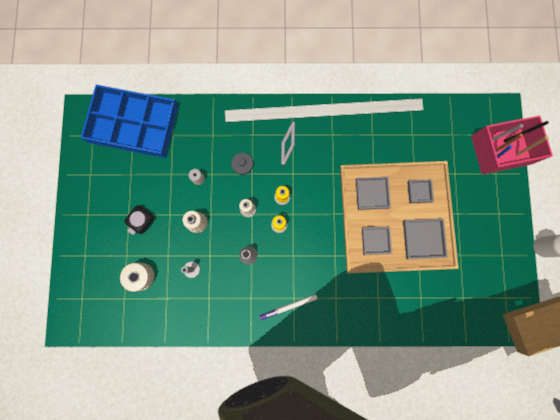

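View pics/scene0.png

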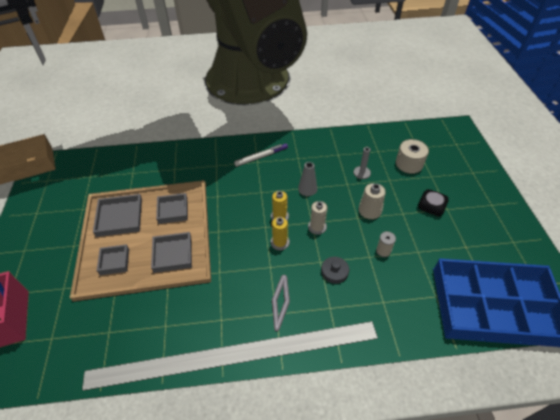

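Top view: the cheese is at (136,277), the cone at (194,221), the tube at (247,207) and the reel at (197,177). The bare tube is at (191,269) and the bare cone at (248,255). Two yellow look-alikes stand at (282,195) and (279,223). For the wells, XL is at (424,239), L at (373,193), M at (376,240) and S at (420,191). The tube candidates are (247,207) and the two yellow ones. Only (247,207) is ecru with a grey foot, so I'll check it in an enlarged crop.

```bash
python3 - <<'E'
import cv2
i=cv2.imread("pics/top0.png")
cv2.imwrite("pics/c1.png",cv2.resize(i[155:300,110:300],None,fx=4,fy=4,interpolation=cv2.INTER_CUBIC))
cv2.imwrite("pics/c2.png",cv2.resize(i[155:280,335:465],None,fx=4.5,fy=4.5,interpolation=cv2.INTER_CUBIC))
i=cv2.imread("pics/scene0.png")
cv2.imwrite("pics/c3.png",cv2.resize(i[130:290,255:455],None,fx=3.7,fy=3.7,interpolation=cv2.INTER_CUBIC))
E
```

```text
(no output)
```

View pics/c1.png

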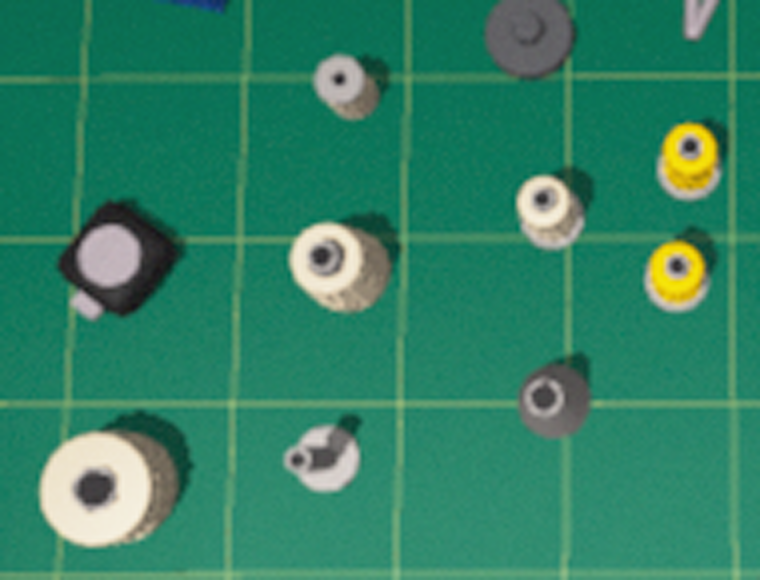

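View pics/c2.png

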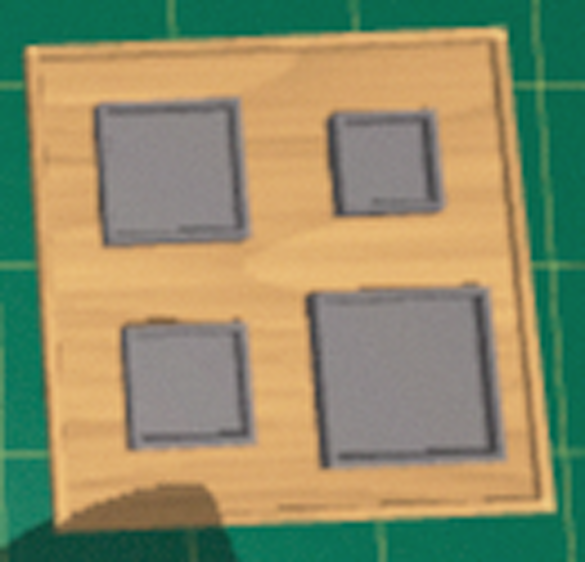

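View pics/c3.png

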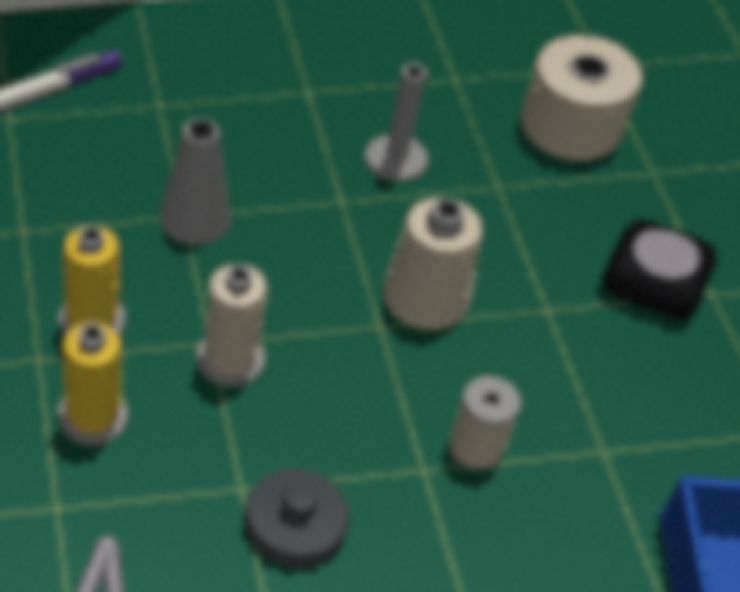

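The crop confirms it: (247,207) is ecru thread with a grey foot, so it is the tube. The two at its right are yellow. Next I compute the positions.

```bash
cat > geo.py <<'E'
import numpy as np
from station import eyes
def cal(c):
    return c["fx"],c["fy"],c["cx"],c["cy"],np.array(c["extrinsics"])
def ray(c,u,v):
    fx,fy,cx,cy,E=cal(c); d=E[:3,:3]@np.array([(u-cx)/fx,-(v-cy)/fy,-1]); return E[:3,3],d
def atz(c,u,v,z):
    o,d=ray(c,u,v); return o+d*(z-o[2])/d[2]
def tri(rs):
    A=0;b=0
    for o,d in rs:
        d=d/np.linalg.norm(d);P=np.eye(3)-np.outer(d,d);A=A+P;b=b+P@o
    return np.linalg.solve(A,b)
E
python3 - <<'E'
from geo import *
from scipy.optimize import least_squares
T=eyes.camera("top");S=eyes.camera("scene")
obs={"cheese":(96,489,589,67,.05),"cone":(323,256,447,211,.076),"tube":(542,198,238,280,.076),"reel":(340,79,491,399,.046),"bcone":(543,397,201,130,.076),"btube":(297,459,413,72,.076),"y1":(690,146,92,336,.076),"y2":(677,265,92,240,.076)}
f=lambda u,o,s:(u+.5)/s-.5+o
np.set_printoptions(precision=4,suppress=True)
for n,(a,b,c,d,z) in obs.items():
    t=(T,f(a,110,4),f(b,155,4));s=(S,f(c,255,3.7),f(d,130,3.7))
    print(n,"top",atz(*t,z)[:2],"scene",atz(*s,z)[:2],"tri",tri([ray(*t),ray(*s)]))
W={"xl":((308,292),(488,286),(504,457),(322,467)),"l":((95,104),(240,97),(250,240),(104,245)),"m":((122,325),(243,320),(255,442),(128,448)),"s":((330,113),(436,109),(443,211),(335,214))}
size={"xl":.092,"l":.076,"m":.064,"s":.054}; pos={"l":(1,1),"s":(1,-1),"m":(-1,1),"xl":(-1,-1)}
sg=np.array([(1,1),(1,-1),(-1,-1),(-1,1)])
P={n:np.array([atz(T,f(u,335,4.5),f(v,155,4.5),.024)[:2] for u,v in q]) for n,q in W.items()}
R=lambda a:np.array([[np.cos(a),-np.sin(a)],[np.sin(a),np.cos(a)]])
def model(p,n):return p[:2]+(np.array(pos[n])*.0575+sg*size[n]/2)@R(p[2]).T
r=least_squares(lambda p:np.concatenate([(model(p,n)-P[n]).ravel() for n in W]),[.45,-.2,0])
print(r.x,np.abs(r.fun).max())
for n in W: print(n,r.x[:2]+R(r.x[2])@(np.array(pos[n])*.0575),P[n].mean(0))
E
```

```text
cheese top [0.409  0.3614] scene [0.41   0.3642] tri [0.4093 0.3632 0.0492]
cone top [0.5383 0.2312] scene [0.5409 0.2333] tri [0.5388 0.233  0.0736]
tube top [0.571  0.1088] scene [0.5759 0.1097] tri [0.5719 0.11   0.0711]
reel top [0.6467 0.2311] scene [0.6478 0.2332] tri [0.6472 0.2324 0.0451]
bcone top [0.4596 0.1071] scene [0.461  0.1088] tri [0.4598 0.1081 0.0748]
btube top [0.4259 0.2421] scene [0.428  0.2431] tri [0.426  0.2433 0.074 ]
y1 top [0.6006 0.0254] scene [0.6041 0.0277] tri [0.6014 0.0267 0.0726]
y2 top [0.5329 0.0329] scene [0.538  0.0357] tri [0.5336 0.0345 0.0712]
[ 0.5523 -0.2511  0.0372] 0.002897487941743937
xl [ 0.497  -0.3107] [ 0.4979 -0.3103]
l [ 0.6076 -0.1915] [ 0.6064 -0.1922]
m [ 0.4927 -0.1958] [ 0.4936 -0.1959]
s [ 0.6119 -0.3064] [ 0.6114 -0.306 ]
```

Positions agree to about 2 mm. I'll square the tool to the world axes (yaw 0) and head for the cheese.

Units first: shifts go in shares of 50 mm and turns go in shares of 180 degrees. So 0.04 m is 0.8, 0.131 rad / 3.1416 = 0.0417.

Emit:
step_hand:
  steps: [0,0,0,0,0,0.0417,0,0,0,0,0,0.0417,0,0,0,0,0,0.0417,0.8,0,0,0,0,0,0.8,0,0,0,0,0,0.8,0,0,0,0,0,0.8,0,0,0,0,0,0.8,0,0,0,0,0]
  finger_gap: 0.094
  squeeze: 20

```text
time_s: 1.0
ee_pos: [0.4126, -0.5074, 0.224]
eef_rot: [-3.141, 0.0, 0.001]
force: [-0.3, -0.8, 0.7]
grip_width: 0.094
grip_force: 0.0
```

Emit:
step_hand:
  steps: [0,-0.8,0,0,0,0,0,-0.8,0,0,0,0,0,-0.8,0,0,0,0,0,-0.8,0,0,0,0,0,-0.8,0,0,0,0,0,-0.8,0,0,0,0,0,-0.8,0,0,0,0,0,-0.8,0,0,0,0,0,-0.8,0,0,0,0,0,-0.8,0,0,0,0]

```text
time_s: 2.0
ee_pos: [0.4104, -0.1062, 0.2243]
eef_rot: [3.142, -0.0, 0.001]
force: [0.7, 0.2, 0.7]
grip_width: 0.0941
grip_force: 0.0
```

Emit:
step_hand:
  steps: [0,-0.8,0,0,0,0,0,-0.8,0,0,0,0,0,-0.8,0,0,0,0,0,-0.8,0,0,0,0,0,-0.8,0,0,0,0,0,-0.8,0,0,0,0,0,-0.8,0,0,0,0,0,-0.8,0,0,0,0,0,-0.8,0,0,0,0,0,0,0,0,0,0]

```text
time_s: 3.0
ee_pos: [0.4098, 0.2555, 0.2239]
eef_rot: [-3.141, 0.001, 0.004]
force: [-0.5, -0.6, -1.2]
grip_width: 0.094
grip_force: 0.0
```

Scaled: -0.036 m is -0.72, 0.03 m is 0.6.

Emit:
step_hand:
  steps: [0,-0.72,0,0,0,0,0,-0.72,0,0,0,0,0,-0.72,0,0,0,0,0,0,0.6,0,0,0,0,0,0.6,0,0,0,0,0,0.6,0,0,0,0,0,0,0,0,0]

```text
time_s: 3.7
ee_pos: [0.4091, 0.3587, 0.1308]
eef_rot: [3.138, 0.005, 0.0]
force: [0.2, -0.5, 0.8]
grip_width: 0.0942
grip_force: 0.0
```

```bash
python3 - <<'E'
from station import eyes
import cv2
cv2.imwrite("pics/w1.png",eyes.camera("wrist")["pixels"])
E
```

```text
(no output)
```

View pics/w1.png

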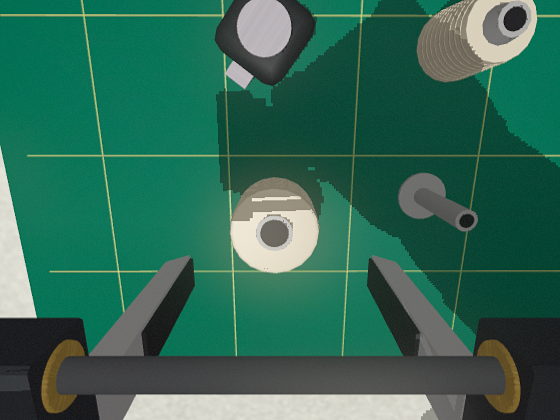

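The cheese sits between the open fingers, at about (275,232). I'll go down and grip.

Scaled: 0.03 m is 0.6, 0.02 m is 0.4.

Emit:
step_hand:
  steps: [0,0,0.6,0,0,0,0,0,0.6,0,0,0,0,0,0.4,0,0,0,0,0,0.26,0,0,0,0,0,0,0,0,0,0,0,0,0,0,0]

```text
time_s: 4.35
ee_pos: [0.411, 0.3607, 0.0427]
eef_rot: [-3.141, -0.001, 0.001]
force: [-1.3, -0.3, 0.3]
grip_width: 0.0939
grip_force: 0.0
```

Emit:
step_hand:
  steps: [0,0,0,0,0,0,0,0,0,0,0,0,0,0,0,0,0,0,0,0,0,0,0,0,0,0,0,0,0,0,0,0,0,0,0,0]
  finger_gap: 0.05
  squeeze: 20

```text
time_s: 4.95
ee_pos: [0.4105, 0.3605, 0.0416]
eef_rot: [-3.141, -0.001, 0.001]
force: [-1.1, 0.7, 4.6]
grip_width: 0.0634
grip_force: 20.0
```

Scaled: -0.04 m is -0.8, 0.01 m is 0.2.

Emit:
step_hand:
  steps: [0,0,-0.6,0,0,0,0,0,-0.8,0,0,0,0,0,-0.8,0,0,0,0,0.4,-0.4,0,0,0,0.2,0.8,0,0,0,0,0.2,0.8,0,0,0,0,0.2,0.8,0,0,0,0,0.2,0.8,0,0,0,0,0.2,0.8,0,0,0,0,0.2,0.8,0,0,0,0]

```text
time_s: 5.95
ee_pos: [0.4704, 0.0986, 0.171]
eef_rot: [3.141, 0.001, 0.001]
force: [0.2, 0.4, -2.4]
grip_width: 0.0637
grip_force: 20.0
```

Emit:
step_hand:
  steps: [0.2,0.8,0,0,0,0,0.2,0.8,0,0,0,0,0,0.8,0,0,0,0,0,0.8,0,0,0,0,0,0.8,0,0,0,0,0,0.8,0,0,0,0,0,0.8,0,0,0,0,0,0.8,0,0,0,0,0,0.8,0,0,0,0,0,0,0,0,0,0]

```text
time_s: 6.95
ee_pos: [0.49, -0.2634, 0.1705]
eef_rot: [3.141, 0.001, -0.003]
force: [-0.2, 0.7, -1.0]
grip_width: 0.0639
grip_force: 20.0
```

Scaled: 0.03 m is 0.6, 0.007 m is 0.14.

Emit:
step_hand:
  steps: [0.14,0.5,0,0,0,0,0,0.44,0,0,0,0,0,0,0,0,0,0,0,0,0.6,0,0,0,0,0,0.6,0,0,0,0,0,0.4,0,0,0,0,0,0,0,0,0,0,0,0,0,0,0]

```text
time_s: 7.75
ee_pos: [0.4981, -0.3061, 0.0918]
eef_rot: [-3.141, 0.0, 0.001]
force: [0.3, -0.1, -1.3]
grip_width: 0.0636
grip_force: 20.0
```

```bash
python3 - <<'E'
from station import eyes
import cv2
a=eyes.camera("wrist")["pixels"];b=eyes.camera("scene")["pixels"][140:350,40:260]
cv2.imwrite("pics/w2.png",cv2.hconcat([cv2.resize(a,(400,300)),cv2.resize(b,(314,300))]))
E
```

```text
(no output)
```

View pics/w2.png

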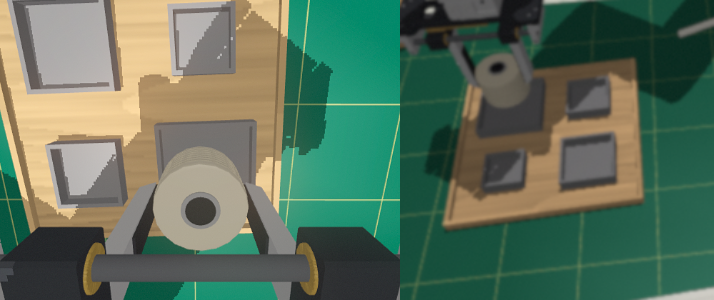

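The cheese hangs over the XL well, inside its outline. I'll correct y by 4 mm, lower and release.

Scaled: 0.015 m is 0.3, 0.004 m is 0.08.

Emit:
step_hand:
  steps: [-0.02,0.08,0,0,0,0,0,0,0.3,0,0,0,0,0,0.3,0,0,0,0,0,0.16,0,0,0,0,0,0,0,0,0,0,0,0,0,0,0]

```text
time_s: 8.45
ee_pos: [0.4967, -0.3105, 0.0526]
eef_rot: [-3.141, 0.001, 0.001]
force: [-0.2, 1.0, -0.7]
grip_width: 0.0638
grip_force: 20.0
```

Scaled: 0.001 m is 0.02.

Emit:
step_hand:
  steps: [0,0,0.02,0,0,0,0,0,0,0,0,0,0,0,0,0,0,0]

```text
time_s: 8.75
ee_pos: [0.4969, -0.3107, 0.0523]
eef_rot: [3.141, -0.0, 0.001]
force: [0.3, -1.2, -1.7]
grip_width: 0.0633
grip_force: 20.0
```

Emit:
step_hand:
  steps: [0,0,0,0,0,0,0,0,0,0,0,0,0,0,0,0,0,0,0,0,-0.2,0,0,0,0,0,-0.4,0,0,0,0,0,-0.6,0,0,0,0,0,-0.6,0,0,0,0,0,-0.6,0,0,0]
  finger_gap: 0.084

```text
time_s: 9.55
ee_pos: [0.4968, -0.3106, 0.1743]
eef_rot: [3.141, -0.0, 0.001]
force: [-0.6, 0.9, -1.2]
grip_width: 0.084
grip_force: 0.0
```

Scaled: -0.04 m is -0.8, 0.012 m is 0.24.

Emit:
step_hand:
  steps: [0.2,-0.8,0,0,0,0,0.2,-0.8,0,0,0,0,0.2,-0.8,0,0,0,0,0.24,-0.8,0,0,0,0,0,-0.8,0,0,0,0,0,-0.8,0,0,0,0,0,-0.8,0,0,0,0,0,-0.8,0,0,0,0,0,-0.8,0,0,0,0,0,-0.8,0,0,0,0]
  finger_gap: 0.08

```text
time_s: 10.55
ee_pos: [0.5384, 0.091, 0.1732]
eef_rot: [-3.141, -0.001, 0.001]
force: [0.1, 0.6, -0.4]
grip_width: 0.0803
grip_force: 0.0
```

Emit:
step_hand:
  steps: [0,-0.8,0,0,0,0,0,-0.8,0,0,0,0,0,-0.8,0,0,0,0,0,-0.4,0,0,0,0,0,-0.06,0,0,0,0,0,0,0,0,0,0,0,0,0,0,0,0]

```text
time_s: 11.25
ee_pos: [0.5386, 0.2314, 0.1726]
eef_rot: [3.142, -0.0, -0.0]
force: [-0.2, -0.5, -0.2]
grip_width: 0.0802
grip_force: 0.0
```

Descend 0.123 to z about 0.050, then grip.

Scaled: 0.03 m is 0.6, 0.02 m is 0.4.

Emit:
step_hand:
  steps: [0,-0.02,0.6,0,0,0,0,0,0.6,0,0,0,0,0,0.6,0,0,0,0,0,0.4,0,0,0,0,0,0.26,0,0,0,0,0,0,0,0,0]

```text
time_s: 11.85
ee_pos: [0.538, 0.2323, 0.048]
eef_rot: [3.141, 0.002, -0.0]
force: [-0.5, -0.5, 0.3]
grip_width: 0.0797
grip_force: 0.0
```

Emit:
step_hand:
  steps: [0,0,0,0,0,0,0,0,0,0,0,0,0,0,0,0,0,0,0,0,0,0,0,0,0,0,0,0,0,0]
  finger_gap: 0.03
  squeeze: 20

```text
time_s: 12.35
ee_pos: [0.5385, 0.2334, 0.0496]
eef_rot: [-3.141, -0.0, 0.001]
force: [-0.3, -0.7, 3.9]
grip_width: 0.0438
grip_force: 20.2
```

Scaled: -0.04 m is -0.8, 0.01 m is 0.2.

Emit:
step_hand:
  steps: [0,0,-0.6,0,0,0,0,0,-0.8,0,0,0,0,0,-0.8,0,0,0,0,0.4,-0.4,0,0,0,0.2,0.8,0,0,0,0,0.2,0.8,0,0,0,0,0.2,0.8,0,0,0,0,0.2,0.8,0,0,0,0,0.2,0.8,0,0,0,0,0.2,0.8,0,0,0,0]

```text
time_s: 13.35
ee_pos: [0.5987, -0.0282, 0.1793]
eef_rot: [-3.142, 0.0, 0.001]
force: [0.1, -0.6, -1.4]
grip_width: 0.0438
grip_force: 19.9
```

Emit:
step_hand:
  steps: [0.16,0.8,0,0,0,0,0,0.8,0,0,0,0,0,0.8,0,0,0,0,0,0.8,0,0,0,0,0,0.1,0,0,0,0,0,0,0,0,0,0,0,0,0,0,0,0]

```text
time_s: 14.05
ee_pos: [0.6068, -0.1905, 0.1791]
eef_rot: [-3.141, 0.0, 0.001]
force: [-1.0, 0.2, -0.9]
grip_width: 0.0439
grip_force: 19.9
```

Lower by 0.118 to z = 0.061.

Scaled: 0.03 m is 0.6, 0.025 m is 0.5.

Emit:
step_hand:
  steps: [0,0.02,0.6,0,0,0,0,0,0.6,0,0,0,0,0,0.5,0,0,0,0,0,0.3,0,0,0,0,0,0.2,0,0,0,0,0,0.16,0,0,0,0,0,0,0,0,0,0,0,0,0,0,0]

```text
time_s: 14.85
ee_pos: [0.6072, -0.1926, 0.0621]
eef_rot: [3.141, -0.001, 0.001]
force: [0.2, -0.3, -0.9]
grip_width: 0.0439
grip_force: 19.9
```

Scaled: 0.002 m is 0.04.

Emit:
step_hand:
  steps: [0,0,0.04,0,0,0,0,0,0,0,0,0,0,0,0,0,0,0]

```text
time_s: 15.15
ee_pos: [0.607, -0.1926, 0.0597]
eef_rot: [3.141, -0.001, 0.001]
force: [0.4, -0.3, -0.2]
grip_width: 0.0435
grip_force: 19.9
```

Emit:
step_hand:
  steps: [0,0,0,0,0,0,0,0,0,0,0,0,0,0,0,0,0,0,0,0,-0.2,0,0,0,0,0,-0.4,0,0,0,0,0,-0.6,0,0,0,0,0,-0.6,0,0,0,0,0,-0.6,0,0,0,0,0,0,0,0,0]
  finger_gap: 0.07

```text
time_s: 16.05
ee_pos: [0.6082, -0.1931, 0.1847]
eef_rot: [3.139, -0.007, 0.001]
force: [1.0, -1.0, -0.2]
grip_width: 0.0701
grip_force: 0.0
```

```bash
python3 - <<'E'
from station import eyes
import cv2
a=eyes.camera("scene")["pixels"][110:330,60:440]
cv2.imwrite("pics/s2.png",cv2.resize(a,None,fx=2,fy=2,interpolation=cv2.INTER_CUBIC))
E
```

```text
(no output)
```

View pics/s2.png

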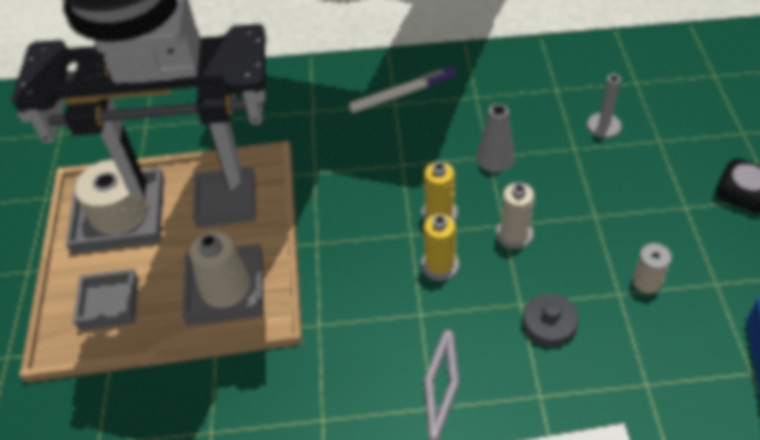

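The cheese at (115,195) and the cone at (222,270) both stand in their wells. Next is the tube.

Scaled: -0.04 m is -0.8, -0.01 m is -0.2.

Emit:
step_hand:
  steps: [-0.2,-0.8,0,0,0,0,-0.2,-0.8,0,0,0,0,-0.2,-0.8,0,0,0,0,-0.1,-0.8,0,0,0,0,0,-0.8,0,0,0,0,0,-0.8,0,0,0,0,0,-0.8,0,0,0,0,0,-0.44,0,0,0,0,0,0,0,0,0,0,0,0,0,0,0,0]
  finger_gap: 0.054

```text
time_s: 17.1
ee_pos: [0.5712, 0.1092, 0.1785]
eef_rot: [3.141, 0.001, 0.001]
force: [-0.1, -0.6, -0.1]
grip_width: 0.0538
grip_force: 0.0
```

Scaled: 0.03 m is 0.6, 0.001 m is 0.02.

Emit:
step_hand:
  steps: [0.02,0,0.6,0,0,0,0,0,0.6,0,0,0,0,0,0.6,0,0,0,0,0,0.5,0,0,0,0,0,0.36,0,0,0,0,0,0,0,0,0]

```text
time_s: 17.7
ee_pos: [0.5712, 0.1078, 0.0437]
eef_rot: [3.141, 0.005, -0.001]
force: [-0.3, 0.3, 0.4]
grip_width: 0.0538
grip_force: 0.0
```

Emit:
step_hand:
  steps: [0,0,0,0,0,0,0,0,0,0,0,0,0,0,0,0,0,0,0,0,0,0,0,0,0,0,0,0,0,0]
  finger_gap: 0.02
  squeeze: 20

```text
time_s: 18.2
ee_pos: [0.573, 0.1093, 0.0472]
eef_rot: [3.142, -0.001, 0.001]
force: [-0.9, -1.1, 6.3]
grip_width: 0.0296
grip_force: 20.0
```

Scaled: -0.04 m is -0.8, -0.03 m is -0.6.

Emit:
step_hand:
  steps: [0,0,-0.6,0,0,0,0,0,-0.8,0,0,0,0,0,-0.8,0,0,0,0,0,-0.4,0,0,0,-0.2,0.8,0,0,0,0,-0.2,0.8,0,0,0,0,-0.2,0.8,0,0,0,0,-0.2,0.8,0,0,0,0,-0.2,0.8,0,0,0,0,-0.2,0.8,0,0,0,0]

```text
time_s: 19.2
ee_pos: [0.512, -0.1321, 0.1764]
eef_rot: [3.142, -0.0, 0.001]
force: [1.2, -0.7, -1.2]
grip_width: 0.0295
grip_force: 20.0
```

Emit:
step_hand:
  steps: [-0.2,0.8,0,0,0,0,-0.2,0.5,0,0,0,0,0,0,0,0,0,0,0,0,0,0,0,0]

```text
time_s: 19.6
ee_pos: [0.4927, -0.1957, 0.1763]
eef_rot: [-3.141, -0.0, -0.0]
force: [0.1, 0.5, -0.8]
grip_width: 0.0293
grip_force: 20.0
```

Scaled: 0.03 m is 0.6, 0.025 m is 0.5.

Emit:
step_hand:
  steps: [0,0,0.6,0,0,0,0,0,0.6,0,0,0,0,0,0.5,0,0,0,0,0,0.3,0,0,0,0,0,0.2,0,0,0,0,0,0.14,0,0,0,0,0,0,0,0,0,0,0,0,0,0,0]

```text
time_s: 20.4
ee_pos: [0.4932, -0.1956, 0.0599]
eef_rot: [3.141, -0.001, 0.001]
force: [0.1, 0.3, -0.0]
grip_width: 0.0295
grip_force: 20.0
```

Scaled: 0.002 m is 0.04.

Emit:
step_hand:
  steps: [0,0,0.04,0,0,0,0,0,0,0,0,0,0,0,0,0,0,0]

```text
time_s: 20.7
ee_pos: [0.4929, -0.1957, 0.0575]
eef_rot: [3.141, -0.0, 0.001]
force: [0.9, -0.0, -0.8]
grip_width: 0.0296
grip_force: 20.0
```

Emit:
step_hand:
  steps: [0,0,0,0,0,0,0,0,0,0,0,0,0,0,0,0,0,0,0,0,-0.2,0,0,0,0,0,-0.4,0,0,0,0,0,-0.6,0,0,0,0,0,-0.6,0,0,0,0,0,-0.6,0,0,0,0,0,0,0,0,0]
  finger_gap: 0.05

```text
time_s: 21.6
ee_pos: [0.4942, -0.1963, 0.182]
eef_rot: [3.139, -0.006, 0.001]
force: [0.5, -0.7, -0.7]
grip_width: 0.0499
grip_force: 0.0
```

Scaled: -0.04 m is -0.8, 0.014 m is 0.28.

Emit:
step_hand:
  steps: [0.28,-0.8,0,0,0,0,0.28,-0.8,0,0,0,0,0.28,-0.8,0,0,0,0,0.28,-0.8,0,0,0,0,0.28,-0.8,0,0,0,0,0.28,-0.8,0,0,0,0,0.28,-0.8,0,0,0,0,0.28,-0.8,0,0,0,0,0.28,-0.8,0,0,0,0,0.28,-0.8,0,0,0,0]
  finger_gap: 0.06

```text
time_s: 22.6
ee_pos: [0.6326, 0.2061, 0.177]
eef_rot: [3.141, 0.0, 0.001]
force: [-0.4, 0.3, 0.6]
grip_width: 0.06
grip_force: 0.0
```

Emit:
step_hand:
  steps: [0.28,-0.56,0,0,0,0,0,0,0,0,0,0,0,0,0,0,0,0]

```text
time_s: 22.9
ee_pos: [0.6461, 0.2326, 0.1765]
eef_rot: [3.141, 0.001, 0.002]
force: [0.3, -1.0, -0.4]
grip_width: 0.06
grip_force: 0.0
```

```bash
python3 - <<'E'
from station import eyes
import cv2
cv2.imwrite("pics/w3.png",eyes.camera("wrist")["pixels"])
E
```

```text
(no output)
```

View pics/w3.png

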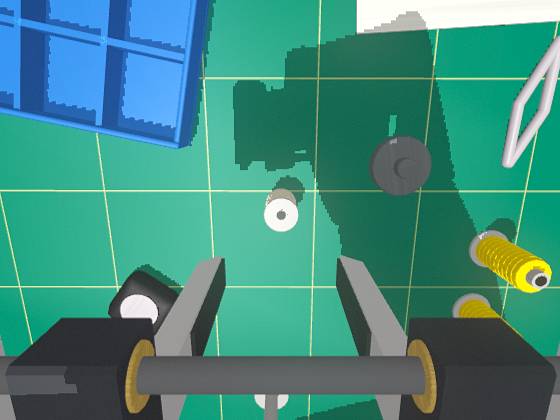

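The reel at (281,213) is centred between the fingers, so I descend.

Scaled: 0.03 m is 0.6, 0.017 m is 0.34.

Emit:
step_hand:
  steps: [0.02,0,0.6,0,0,0,0,0,0.6,0,0,0,0,0,0.6,0,0,0,0,0,0.6,0,0,0,0,0,0.34,0,0,0,0,0,0,0,0,0,0,0,0,0,0,0]

```text
time_s: 23.65
ee_pos: [0.648, 0.2321, 0.0416]
eef_rot: [-3.141, -0.001, 0.0]
force: [-0.2, -0.7, 0.5]
grip_width: 0.06
grip_force: 0.0
```

Emit:
step_hand:
  steps: [0,0,0,0,0,0,0,0,0,0,0,0,0,0,0,0,0,0,0,0,0,0,0,0,0,0,0,0,0,0,0,0,0,0,0,0]
  finger_gap: 0.02
  squeeze: 20

```text
time_s: 24.25
ee_pos: [0.6475, 0.2325, 0.0405]
eef_rot: [-3.141, -0.0, 0.001]
force: [-0.4, 0.4, 2.2]
grip_width: 0.0279
grip_force: 20.0
```

Scaled: -0.04 m is -0.8, -0.03 m is -0.6.

Emit:
step_hand:
  steps: [0,0,-0.6,0,0,0,0,0,-0.8,0,0,0,0,0,-0.8,0,0,0,0,0,-0.6,0,0,0,-0.12,0.8,0,0,0,0,-0.12,0.8,0,0,0,0,-0.12,0.8,0,0,0,0,-0.12,0.8,0,0,0,0,-0.12,0.8,0,0,0,0,-0.11,0.8,0,0,0,0]

```text
time_s: 25.25
ee_pos: [0.6116, -0.0091, 0.1802]
eef_rot: [3.142, 0.0, 0.001]
force: [1.2, -0.6, -0.4]
grip_width: 0.0278
grip_force: 20.0
```

Emit:
step_hand:
  steps: [0,0.8,0,0,0,0,0,0.8,0,0,0,0,0,0.8,0,0,0,0,0,0.8,0,0,0,0,0,0.8,0,0,0,0,0,0.8,0,0,0,0,0,0.8,0,0,0,0,0,0.37,0,0,0,0,0,0,0,0,0,0,0,0,0,0,0,0]

```text
time_s: 26.25
ee_pos: [0.6123, -0.3057, 0.1799]
eef_rot: [-3.141, 0.0, 0.001]
force: [0.0, 0.7, 0.3]
grip_width: 0.0273
grip_force: 20.0
```

Scaled: 0.03 m is 0.6, 0.02 m is 0.4.

Emit:
step_hand:
  steps: [0,0,0.6,0,0,0,0,0,0.6,0,0,0,0,0,0.6,0,0,0,0,0,0.4,0,0,0,0,0,0.2,0,0,0,0,0,0.14,0,0,0,0,0,0,0,0,0,0,0,0,0,0,0]

```text
time_s: 27.05
ee_pos: [0.6129, -0.306, 0.0544]
eef_rot: [3.141, -0.001, 0.001]
force: [0.4, 0.5, 0.0]
grip_width: 0.0276
grip_force: 20.0
```

Scaled: 0.002 m is 0.04, 0.0015 m is 0.03.

Emit:
step_hand:
  steps: [0,0,0.04,0,0,0,0,0,0.03,0,0,0,0,0,0,0,0,0,0,0,0,0,0,0]

```text
time_s: 27.45
ee_pos: [0.6127, -0.3063, 0.0505]
eef_rot: [3.141, -0.001, 0.001]
force: [-0.3, -0.1, 5.8]
grip_width: 0.0276
grip_force: 20.0
```

Emit:
step_hand:
  steps: [0,0,0,0,0,0,0,0,0,0,0,0,0,0,0,0,0,0,0,0,-0.2,0,0,0,0,0,-0.4,0,0,0,0,0,-0.6,0,0,0,0,0,-0.8,0,0,0,0,0,-0.8,0,0,0,0,0,0,0,0,0]
  finger_gap: 0.044

```text
time_s: 28.35
ee_pos: [0.614, -0.3069, 0.1972]
eef_rot: [3.137, -0.009, 0.001]
force: [0.8, 0.4, 0.2]
grip_width: 0.044
grip_force: 0.0
```

Emit:
step_hand:
  steps: [0,-0.8,0,0,0,0,0,-0.8,0,0,0,0,0,-0.8,0,0,0,0,0,-0.8,0,0,0,0,0,-0.8,0,0,0,0,0,-0.8,0,0,0,0,0,-0.8,0,0,0,0,0,0,0,0,0,0,0,0,0,0,0,0,0,0,0,0,0,0]

```text
time_s: 29.35
ee_pos: [0.6121, -0.0271, 0.1897]
eef_rot: [3.141, 0.0, -0.0]
force: [0.7, -0.5, -0.2]
grip_width: 0.044
grip_force: 0.0
```

```bash
python3 - <<'E'
from station import eyes
import cv2
a=eyes.camera("scene")["pixels"][110:330,60:440];b=eyes.camera("top")["pixels"][150:285,100:470]
cv2.imwrite("pics/f.png",cv2.vconcat([cv2.resize(a,(570,330)),cv2.resize(b,(570,208))]))
E
```

```text
(no output)
```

View pics/f.png

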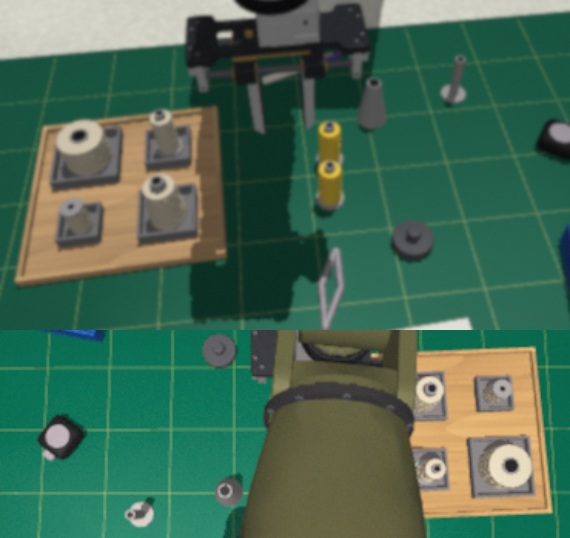

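All four packages stand upright in their own wells: cheese (82,150), tube (165,130), cone (163,205) and reel (76,220) in the scene half. Both bare cores are still standing where they were, at (372,105) and (456,80), and the yellow look-alikes are untouched. I'm handing in.

```bash
python3 -c "
from station import ctrl
print(ctrl.hand_in())"
```

```text
the job is handed in; nothing more can be done
None
```

I handed the job in at about 29 s: the last pictures show cheese, cone, tube and reel upright in the XL, L, M and S wells, and the bare cores and yellow look-alikes untouched.

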